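# Snap the test coupler onto the purge port and hold its valve open

## Task

Take the red test coupler off its stand and press it squarely onto the tilted nipple of the purge port with the green collar until it snaps on, then keep pushing so that it holds the sprung green collar pressed down well past half its travel. Finish while still gripping the coupler and holding it down like that; do not let go. Leave the amber port, the beaker, the jar and the spanner alone.

Things in the scene. Friction and masses are not known exactly. Their poses are not given: they have to be found in the camera images.
- coupler_grip (a point): loose test coupler, 180 g, 92 mm long, upright on a black stand. Red handle 30 x 30 mm square, 36 to 84 mm above the mouth, sides square to x and y; black dial on top, 28 mm across, 8 mm thick; steel skirt below, 34 mm across, 36 mm long. Point: on the axis, 60 mm above the mouth, middle of the handle. z axis: from mouth to dial
- coupler_mouth (a point): centre of the coupler's open lower end, 60 mm below coupler_grip on the axis, same axes. A 19 mm hole through a 4 mm thick lip; behind it the bore widens to 27 mm, from 36 mm in it is 20 mm square, to 84 mm in. It slides over a nipple, in any turn about the axis
- stand: fixed black stand, disc 68 mm across, 6 mm thick, with an upright stub 12 mm across and 18 mm high inside the coupler's mouth; origin under its centre on the bench. The coupler starts with its mouth 6 mm above the bench and must rise 20 mm to clear the stub
- green_nipple: fixed brass nipple of the port with the green collar (purge inlet, the one to use): 16 mm diameter, 42 mm long, last 8 mm tapering to 8 mm. Origin: its root on its axis, 60 mm above the bench. z axis: along the nipple, outwards; it leans 0.45 rad from vertical, roughly towards the robot. y axis: level
- green_port: fixed port with the green collar: 100 x 100 x 10 mm aluminium foot bolted to the bench, on it a grey block 64 mm wide with a sloping top that carries the nipple. Origin: centre of the foot's underside, 60 mm straight below the nipple's root; the nipple leans to its -x side
- green_collar (a joint): green sprung ring, 42 mm across, round the nipple's foot, m pressed down along the nipple: 0 = up, 0.010 = at its stop; 3.5 N to start, 10.5 N at the stop. Its top is 14 mm above the nipple's root when up. The coupler's mouth, once past the catches, meets it there and pushes it; let go, it pushes the coupler back up to the catches
- green_catch1 (a joint): sprung steel catch on the green nipple's +y side, m pushed in: 0 = out, at most 0.0045; 6 N to start, 2.5 N more per mm. It bulges to 11.5 mm from the axis, 24 mm above the root. The coupler's lip meets it some 29 mm above the root, takes 6 to 15 N to pass, then is drawn on; it is fully out behind the lip when the mouth is 16 mm above the root
- green_catch2 (a joint): the same catch on the green nipple's -y side
- amber_nipple: fixed brass nipple of the port with the amber (orange) collar (vent, a bystander of the same build): 16 mm diameter, 42 mm long, last 8 mm tapering to 8 mm. Origin: its root on its axis, 60 mm above the bench. z axis: along the nipple, outwards; it leans 0.45 rad from vertical, roughly towards the robot. y axis: level
- amber_port: fixed port with the amber (orange) collar: 100 x 100 x 10 mm aluminium foot bolted to the bench, on it a grey block 64 mm wide with a sloping top that carries the nipple. Origin: centre of the foot's underside, 60 mm straight below the nipple's root; the nipple leans to its -x side
- amber_collar (a joint): amber (orange) sprung ring of the other port, m pressed down, 0 = up; leave it alone
- beaker_mid (a point): loose glass beaker, 66 mm across, 85 mm high, bystander; point at its middle, 42 mm up
- jar_mid (a point): loose amber glass jar, 50 mm across, 60 mm high, bystander; point at its middle, 30 mm up
- spanner: loose steel spanner 150 mm long lying on the bench, bystander; origin under its middle, x along it
Mind the look-alikes: they are no part of the job. What is shaped like the amber_port but purple is not meant.

How it is judged:
By the outcome, as a careful person would: the job done as asked, in the order asked, and still so for the second after the job is handed in, while the arm keeps its last pose, push and grip.
It also fails if it takes over 38 s, if anything falls off the work surface, if the arm or the gripper's body presses on something with over 40 N, if the wrist force passes 120 N, or if a joint passes its speed limit or range.

## Robot

A 6-joint arm with a two-finger parallel gripper is mounted at the origin on the work surface. World frame = base frame: x ahead of the robot, y to its left, z up, the work surface at z = 0. Lengths are in m, angles in rad, forces in N, time in s.
With the tool pointing down it reaches from about 0.325 to 0.775 m from the base axis. Payload 5.5 kg.
Tool frame: the origin (TCP) lies between the finger pads; the fingertips stand 8 mm ahead of it and the grasp point (between the pads) lies 11 mm behind it (tcp_to_tips is the distance from the TCP to the fingertips, in m); z points along the fingers, y is the direction in which the jaws open and shut (so a half turn about z gives the same grasp; the last joint's range is limited). The gripper opens to 88 mm and grips with 3 to 60 N. Pads are 20 mm wide; open, the fingers measure 115 mm over their backs; the gripper's body (75 mm by 178 mm) begins 61 mm behind the grasp point.
Start: joints at [-1.344, 0.091, 1.231, -0, 1.82, -0.057], TCP at [0.168, -0.576, 0.202] pointing down, gripper open.
Joint ranges: [-2.87, 2.87], [-0.86, 2.18], [0.17, 2.46], [-1.51, 4.65], [0.06, 2.69], [-2.65, 2.65]. Speed limits (rad/s): [2.57, 2.57, 3.01, 3.14, 3.14, 3.14].

## Interface

Orientations are given as a unit quaternion [w, x, y, z].
In Python, from bench import * gives the robot as it stands. Calls block until the motion is done:
- move_to(position, orientation): joint-space move of the TCP to a pose.
- move_l(position, speed=0.15, orientation=None): straight line of the TCP; orientation=None keeps the orientation; speed is the mean speed in m/s.
- movej(angles): joint-space move.
- gripper_open() and close(): open the fingers fully, or close them until they stop; the grip force is fixed at half the most.
- hold(seconds).
- inverse_kinematics(position, orientation): joint angles nearest the present ones, or None.
- state(): the state.
- get_image(name): name is "scene" or "top" or "wrist"; returns a dict with "frame" (384x512x3 uint8, blue, green, red), "depth" (384x512 float32, m along the optical axis (not along the pixel's ray), 0 where there is no reading), "camera_matrix" (3x3 intrinsics, pixels), "view" (4x4, takes a point from world to camera coordinates). Camera axes: x right, y up, looking along -z (the intrinsics and any distortion apply to the point x, -y, -z); pixel columns grow to the right and rows downward; lengths in m; the calibration is good to about 2 mm. A picture is of the moment at which its call begins.
A pose or a line that the arm cannot do raises IKError and nothing moves.
- job_done(): hands the job in, once; it reports no verdict.
The state is a dict: "time": time; "joint_pos": joint angles; "dq": joint speeds; "joint_torque": joint torques, N m; "ee_pos": TCP position; "ee_rot": TCP orientation; "ft_force": force on the tool from outside, world axes, zero at the start; "moment": the same for the moment, N m; "finger_gap": finger opening in m.
Only numpy, scipy, OpenCV 4.12 (cv2) and the standard library are available. Lean on these libraries where they do the work, as an engineer would, in place of code of your own. Each camera call takes 0.05 s, during which the arm holds its last target. There are 200 camera calls.

## Working session

There is one attempt and no reset: what is moved stays moved. The work goes in short steps, each a Python script; the robot and the scene stay as the last script left them, time stands still between calls to the robot, and variables do not carry over. Pictures are saved under pics/ and viewed, about 8 in all and at most 12, crops included, and the job is handed in when it is done.

```bash
ls; mkdir -p pics
cat > h.py <<'E'
from bench import *
import numpy as np, cv2
def grab(n):
    im=get_image(n); np.savez('pics/%s.npz'%n,**{k:np.asarray(v) for k,v in im.items()}); return im
def pts(im):
    """world point per pixel from depth"""
    d=im['depth'];K=np.asarray(im['camera_matrix']);V=np.asarray(im['view'])
    v,u=np.mgrid[:d.shape[0],:d.shape[1]]
    c=np.stack([(u-K[0,2])/K[0,0]*d,-(v-K[1,2])/K[1,1]*d,-d,np.ones_like(d)],-1)
    return (c@np.linalg.inv(V).T)[...,:3]
E
python3 - <<'E'
from h import *
for n in('scene','top'):
    im=grab(n); cv2.imwrite(f'pics/{n}1.png',im['frame']); print(n,np.round(np.linalg.inv(im['view']),3).tolist(),im['camera_matrix'],[k for k in im],(im['depth']>0).mean())
print(state())
E
```

```text
pics
scene [[-0.102, -0.525, 0.845, 1.386], [0.995, -0.052, 0.088, 0.101], [-0.002, 0.85, 0.527, 0.658], [0.0, 0.0, 0.0, 1.0]] [[353.81224214   0.         256.50077809]
 [  0.         353.81224214 184.87053405]
 [  0.           0.           1.        ]] ['frame', 'depth', 'camera_matrix', 'view'] 0.9960683186848959
top [[0.021, 0.988, -0.155, 0.347], [-1.0, 0.023, 0.016, 0.01], [0.02, 0.155, 0.988, 0.956], [0.0, 0.0, 0.0, 1.0]] [[354.72757315   0.         252.0895227 ]
 [  0.         354.72757315 187.52673776]
 [  0.           0.           1.        ]] ['frame', 'depth', 'camera_matrix', 'view'] 0.9959818522135416
{'time': 0.1, 'joint_pos': array([-1.34372375e+00,  9.17388348e-02,  1.23175599e+00, -1.68293049e-05,
        1.81977879e+00, -5.66955423e-02]), 'dq': array([-4.73742418e-04, -1.28588964e-05, -2.70692140e-03,  2.28364678e-04,
       -5.72417706e-04,  5.79857190e-04]), 'joint_torque': array([ 2.91403543e-03, -4.47856486e+01, -4.07569849e+01,  7.01408694e-02,
        2.84214760e-02, -1.24570565e-04]), 'ee_pos': array([ 0.16791361, -0.57571808,  0.2012521 ]), 'ee_rot': array([-8.36737418e-04,  9.89951274e-01,  1.41406395e-01, -7.96399529e-05]), 'ft_force': array([-0.75593788,  0.92179321, -0.23720828]), 'moment': array([ 0.01206972,  0.06168712, -0.0109951 ]), 'finger_gap': 0.08783223636473161}
```

View pics/scene1.png

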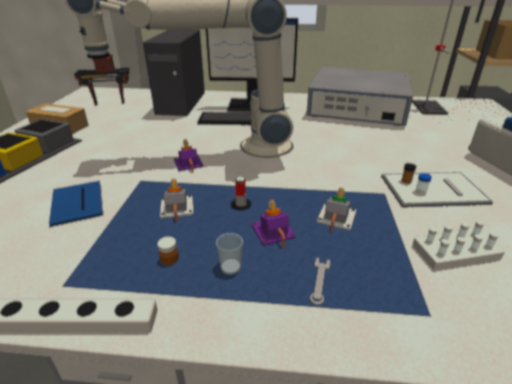

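View pics/top1.png

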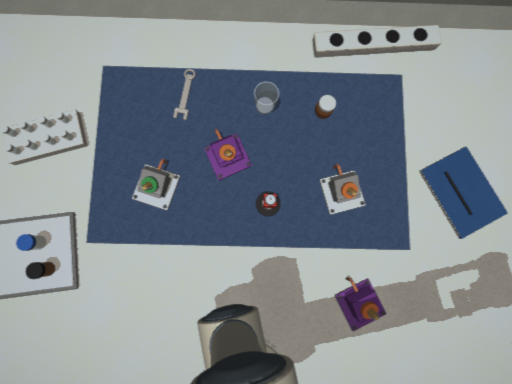

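The red coupler is at scene (240,193) and top (268,203), the only red-handled object. The port candidates in top are green (152,185), amber with a grey block (343,190), purple (228,155) and purple (361,304). Only (152,185) has a green collar, so that's the one. Next I'll measure it and take a close crop.

Run:
```python
import numpy as np,cv2
from h import pts
L=lambda n:dict(np.load(f'pics/{n}.npz'))
out=[]
for n,g,c,r in(('top',(150,186),(268,203),40),('scene',(338,208),(240,193),34)):
    im=L(n);P=pts(im);f=im['frame'].astype(int);hsv=cv2.cvtColor(im['frame'],cv2.COLOR_BGR2HSV)
    v,u=np.mgrid[:384,:512]
    ng=(abs(u-g[0])<r)&(abs(v-g[1])<r); nc=(abs(u-c[0])<r)&(abs(v-c[1])<r)
    H,S,V=hsv[...,0],hsv[...,1],hsv[...,2]
    gr=ng&(H>45)&(H<80)&(S>90)&(V>50); rd=nc&((H<6)|(H>174))&(S>150)&(V>60)
    for nm,m in(('green',gr),('red',rd)):
        q=P[m]; print(n,nm,m.sum(),'mean',q.mean(0).round(4),'min',np.percentile(q,5,0).round(3),'max',np.percentile(q,95,0).round(3))
    foot=ng&(P[...,2]>.004)&(P[...,2]<.018)&(S<60)&(V>120)
    rec=cv2.minAreaRect(P[foot][:,:2].astype(np.float32)*1000);print(n,'foot',foot.sum(),rec)
    dk=nc&(V<60)&(P[...,2]<.015)&(P[...,2]>-.01); print(n,'stand',dk.sum(),cv2.minEnclosingCircle(P[dk][:,:2].astype(np.float32)*1000) if dk.sum() else '')
    hi=nc&(P[...,2]>.088)
    print(n,'dial',hi.sum(),P[hi].mean(0).round(4))
    out.append(np.hstack([cv2.resize(im['frame'][y-30:y+30,x-30:x+30],(380,380),interpolation=cv2.INTER_CUBIC) for x,y in(g,c)]))
cv2.imwrite('pics/crop1.png',cv2.resize(np.vstack(out),(600,600)))
```

```text
top green 139 mean [0.4884 0.2507 0.0752] min [0.471 0.236 0.066] max [0.503 0.269 0.082]
top red 45 mean [ 0.4468 -0.0492  0.0847] min [ 0.439 -0.064  0.061] max [ 0.467 -0.035  0.092]
top foot 542 ((491.57177734375, 254.55862426757812), (103.08849334716797, 99.82711029052734), 72.90924835205078)
top stand 240 ((453.4929504394531, -50.0159912109375), 33.30137634277344)
top dial 162 [ 0.4412 -0.0434  0.1919]
scene green 52 mean [0.5025 0.2531 0.0753] min [0.494 0.238 0.07 ] max [0.509 0.269 0.08 ]
scene red 116 mean [ 0.4688 -0.046   0.0686] min [ 0.465 -0.058  0.047] max [ 0.472 -0.033  0.09 ]
scene foot 216 ((406.24310302734375, 244.29249572753906), (304.6034851074219, 119.97457122802734), 7.459978103637695)
scene stand 116 ((460.5508728027344, -47.27161407470703), 31.928491592407227)
scene dial 104 [ 0.5603 -0.0084  0.1382]
```

View pics/crop1.png

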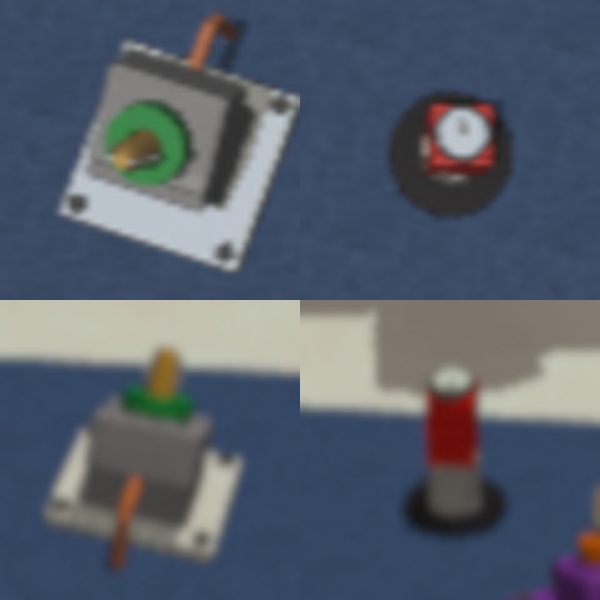

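The crops confirm it: a green-collared port on a grey block with a white foot, nipple leaning down-left in top, and a red coupler with a light dial. I'll check reach for the insertion pose, then hover over the coupler and take a wrist look.

```bash
cat >> h.py <<'E'
from scipy.spatial.transform import Rotation as R
YAW=np.deg2rad(-17.1); ROOT=np.array([.4916,.2546,.060])
def q(Rm): return R.from_matrix(Rm).as_quat(scalar_first=True)
DOWN=np.diag([1.,-1,-1])
def port(yaw=YAW):
    n=R.from_euler('zy',[yaw,-.45]).as_matrix()   # columns: port x tilted, y level, z along nipple
    return n
def toolR(yaw=YAW): return port(yaw)@DOWN
E
python3 - <<'E'
from h import *
N=port()[:,2]; print(N)
for m in(.14,.05,.008):
    # tcp is mouth+60mm grip, minus 11
    p=ROOT+N*(m+.049); print(p.round(3),inverse_kinematics(p,q(toolR())))
print(inverse_kinematics([.4535,-.049,.055],q(DOWN)))
move_to([.4535,-.049,.20],q(DOWN))
im=grab('wrist');cv2.imwrite('pics/wrist1.png',im['frame']);s=state();print(s['time'],s['ee_pos'],s['ft_force'],np.linalg.inv(im['view']).round(3).tolist())
E
```

```text
[-4.34965534e-01  1.38777878e-17  9.00447102e-01]
[0.409 0.255 0.23 ] [ 0.70168978 -0.58164652  1.81299673 -0.28462711  1.55736308  2.52370756]
[0.449 0.255 0.149] [ 0.63580138 -0.51698983  1.91427771 -0.26617863  1.38038343  2.50735015]
[0.467 0.255 0.111] [ 0.60847661 -0.46906148  1.94806223 -0.26140763  1.2944378   2.5023663 ]
[-1.82238758e-01 -2.85056693e-01  1.84354712e+00 -4.44089210e-16
  1.58310223e+00  1.38855757e+00]
2.3 [ 0.45353235 -0.04963617  0.19994397] [-0.50644788 -0.32444935  0.48035014] [[-0.001, 0.965, 0.263, 0.525], [-1.0, -0.001, -0.0, -0.049], [0.0, -0.263, 0.965, 0.383], [0.0, 0.0, 0.0, 1.0]]
```

View pics/wrist1.png

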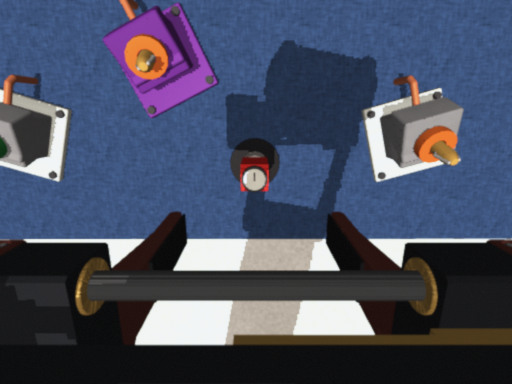

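Wrist view: dial at (254,179), red handle under it, stand disc around (255,161). Green port is at the left edge and amber on the right. I'll measure the coupler by rays and fix the Euler order (should be intrinsic).

```bash
sed -i "s/'zy',\[yaw/'ZY',[yaw/" h.py
cat >> h.py <<'E'
def ray(im,u,v,z):
    K=np.asarray(im['camera_matrix']);T=np.linalg.inv(im['view'])
    d=T[:3,:3]@np.array([(u-K[0,2])/K[0,0],-(v-K[1,2])/K[1,1],-1.]);o=T[:3,3]
    return o+d*(z-o[2])/d[2]
E
python3 - <<'E'
from h import *
im=dict(np.load('pics/wrist.npz'));hsv=cv2.cvtColor(im['frame'],cv2.COLOR_BGR2HSV)
v,u=np.mgrid[:384,:512];near=(abs(u-254)<18)&(abs(v-175)<22);H,S,V=cv2.split(hsv)
dial=near&(S<60)&(V>140);k,l,st,c=cv2.connectedComponentsWithStats(dial.astype('u1'));i=1+st[1:,4].argmax()
print(st[i],c[i],ray(im,*c[i],.098))
red=near&((H<6)|(H>174))&(S>150)&(V>60);q5=np.argwhere(red);print('red u',q5[:,1].min(),q5[:,1].max(),'v',q5[:,0].min(),q5[:,0].max(), ray(im,(q5[:,1].min()+q5[:,1].max())/2,q5[:,0].max()+.5,.09))
N=port()[:,2]; print(N)
for F in(np.eye(3),np.diag([-1.,-1,1])):
  for m in(.14,.05,.008):
    print(inverse_kinematics(ROOT+N*(m+.049),q(toolR()@F)))
E
```

```text
[243 169  23  21 371] [253.81671159 179.13746631] [ 0.45490151 -0.04643721  0.098     ]
red u 240 268 v 157 190 [ 0.44018292 -0.04653344  0.09      ]
[-0.41573702  0.12789741  0.9004471 ]
[ 0.81723868 -0.40849924  1.69439772 -0.40241528  1.64044615  2.61416114]
[ 0.73584261 -0.37168407  1.81000309 -0.38525121  1.46918461  2.59902888]
[ 0.70015665 -0.33837059  1.8512553  -0.38112554  1.38674892  2.59389799]
[ 0.81723868 -0.40849924  1.69439772 -0.40241528  1.64044615 -0.52743151]
[ 0.73584261 -0.37168407  1.81000309 -0.38525121  1.46918461 -0.54256377]
[ 0.70015665 -0.33837059  1.8512553  -0.38112554  1.38674892 -0.54769466]
```

```bash
cat >> h.py <<'E'
FL=np.diag([-1.,-1,1])
E
python3 - <<'E'
from h import *
move_to(ROOT+port()[:,2]*(.12+.049),q(toolR()@FL))
im=grab('wrist');cv2.imwrite('pics/wrist2.png',im['frame']);print(state()['time'],state()['ee_pos'],ROOT+port()[:,2]*.169)
T=np.asarray(im['view']);K=im['camera_matrix']
for a in(0,.014,.042):
    p=T@np.r_[ROOT+port()[:,2]*a,1];print(a,K[0,0]*p[0]/-p[2]+K[0,2],K[1,1]*p[1]/p[2]+K[1,2])
E
```

```text
4.025 [0.42172106 0.27563168 0.21214112] [0.42134044 0.27621466 0.21217556]
0 255.77323390943076 167.78277376704483
0.014 255.75302196447583 170.04850838726938
0.042 255.70743413932723 175.15884853169314
```

View pics/wrist2.png

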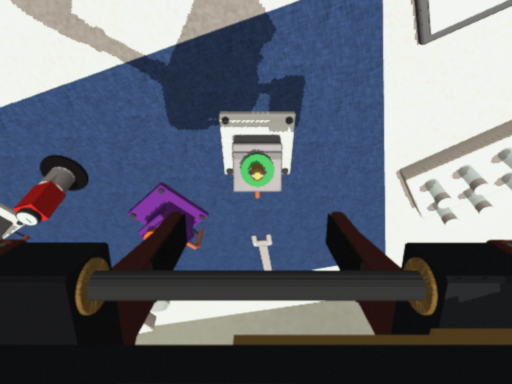

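The wrist view along the nipple shows the green collar at about (258,170), brass tip at about (258,175), foot (220-296, 112-172). The estimate is good to about 2 px; I'll refine it numerically.

Run:
```python
from h import *
im=dict(np.load('pics/wrist.npz'));H,S,V=cv2.split(cv2.cvtColor(im['frame'],cv2.COLOR_BGR2HSV))
K=im['camera_matrix'];T=im['view']
v,u=np.mgrid[:384,:512];near=(abs(u-258)<30)&(abs(v-170)<30)
g=near&(H>45)&(H<85)&(S>90)&(V>40)
c=max(cv2.findContours(g.astype('u1'),cv2.RETR_EXTERNAL,cv2.CHAIN_APPROX_NONE)[0],key=cv2.contourArea)
print('collar outer',cv2.fitEllipse(c),cv2.boundingRect(c))
b=near&(H>12)&(H<32)&(S>100)&(V>70)&(abs(u-258)<12)&(abs(v-173)<14)
k,l,st,cc=cv2.connectedComponentsWithStats(b.astype('u1'));i=1+st[1:,4].argmax();print('brass',st[i],cc[i])
# foot top corners via its upper bolts/outline
f=(S<45)&(V>150)&(u>205)&(u<305)&(v>100)&(v<185)
k,l,st,cc=cv2.connectedComponentsWithStats(f.astype('u1'));i=1+st[1:,4].argmax();f=l==i
w=[ray(im,x,y,.010)[:2] for y,x in np.argwhere(f)]
r=cv2.minAreaRect(np.float32(w)*1000);print('foot',r)
def pr(p):
    p=T@np.r_[p,1];return np.array([K[0,0]*p[0]/-p[2]+K[0,2],K[1,1]*p[1]/p[2]+K[1,2]])
n=port()
print('expected collar centre',pr(ROOT+n[:,2]*.014),'tip',pr(ROOT+n[:,2]*.042),'px per mm x',pr(ROOT+n[:,2]*.014+n[:,0]*.001)-pr(ROOT+n[:,2]*.014),'y',pr(ROOT+n[:,2]*.014+n[:,1]*.001)-pr(ROOT+n[:,2]*.014))
```

```text
collar outer ((256.8990783691406, 169.34828186035156), (32.101139068603516, 32.61567687988281), 160.08779907226562) (241, 153, 33, 34)
brass [251 164  13  16 147] [256.97959184 171.21768707]
foot ((501.30340576171875, 253.21707153320312), (100.22742462158203, 121.13126373291016), 73.00668334960938)
expected collar centre [255.75302196 170.04850839] tip [255.70743414 175.15884853] px per mm x [0.00156804 0.79555724] y [ 0.8124393 -0.0011854]
```

Run:
```python
from h import *
Q=q(DOWN@FL)
move_to([.4545,-.048,.15],Q)
move_l([.4545,-.048,.056],speed=.12)
print(state()['ft_force']); close(); s=state();print('gap',s['finger_gap'],s['ft_force'],s['ee_pos'],s['time'])
move_l([.4545,-.048,.056+.05],speed=.1)
move_to([.4545,-.048,.20],Q)
print(state()['finger_gap'],state()['ft_force'],state()['time'])
p=ROOT+port()[:,2]*(.10+.049)
move_to(p,q(toolR()@FL)); hold(.3)
im=grab('wrist');cv2.imwrite('pics/wrist3.png',im['frame']);s=state();print(s['time'],s['ee_pos'],p,s['ft_force'],s['finger_gap'])
```

```text
[0.41578146 0.17569055 1.09044156]
gap 0.029880239214829223 [ 0.29408085 -0.72373604  0.50001747] [ 0.4545075  -0.04799847  0.05598798] 7.1583
0.02965980916772278 [-0.8524868   0.20845491 -3.02955376] 8.275
9.875 [0.43007874 0.27308077 0.19423226] [0.42965518 0.27365671 0.19416662] [ 0.8079887   0.21520272 -1.75239047] 0.02953096819636147
```

View pics/wrist3.png

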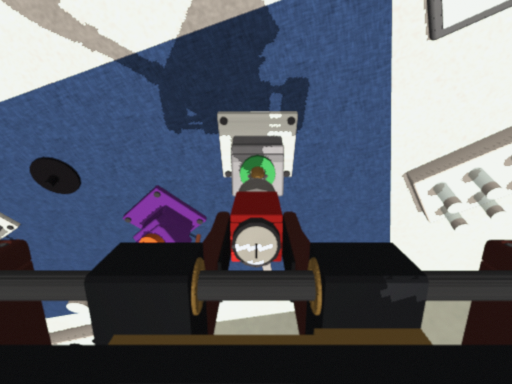

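The coupler is held: dial at (256,243), skirt end at about (258,183) just below the green collar at (258,170). The stand is empty at (55,175). Next I'll compare dial, skirt and collar against predictions.

Run:
```python
from h import *
im=dict(np.load('pics/wrist.npz'));H,S,V=cv2.split(cv2.cvtColor(im['frame'],cv2.COLOR_BGR2HSV))
K=im['camera_matrix'];T=im['view']
v,u=np.mgrid[:384,:512]
def pr(p):
    p=T@np.r_[p,1];return np.array([K[0,0]*p[0]/-p[2]+K[0,2],K[1,1]*p[1]/p[2]+K[1,2]]).round(2)
s=state();Rt=R.from_quat(s['ee_rot'],scalar_first=True).as_matrix();tcp=s['ee_pos']
print('tool err deg',np.degrees(R.from_matrix(Rt.T@toolR()@FL).as_rotvec()).round(2))
def t(x,y,z):return pr(tcp+Rt@[x,y,z])
print('pred dial top',t(0,0,-.043),'mouth',t(0,0,.049),'skirt edges at mouth',t(0,-.017,.049),t(0,.017,.049),'far rim',t(.017,0,.049),t(-.017,0,.049),'px/mm dial',t(.001,0,-.043)-t(0,0,-.043))
d=(S<60)&(V>130)&(abs(u-256)<26)&(abs(v-243)<28)
c=max(cv2.findContours(d.astype('u1'),cv2.RETR_EXTERNAL,cv2.CHAIN_APPROX_NONE)[0],key=cv2.contourArea);print('dial',cv2.minEnclosingCircle(c),cv2.boundingRect(c),cv2.fitEllipse(cv2.convexHull(c)))
g=(H>45)&(H<85)&(S>90)&(V>40)&(abs(u-258)<30)&(abs(v-170)<30);q5=np.argwhere(g);print('collar u',q5[:,1].min(),q5[:,1].max(),'v',q5[:,0].min(),'pred',pr(ROOT+port()[:,2]*.014))
red=((H<6)|(H>174))&(S>150)&(V>60)&(abs(u-258)<40)&(abs(v-220)<50)
for r in(195,200,205,225,255): w=np.where(red[r])[0]; print(r,w.min() if len(w) else '',w.max() if len(w) else '')
cv2.imwrite('pics/crop2.png',cv2.resize(im['frame'][150:270,200:320],(600,600),interpolation=cv2.INTER_CUBIC))
```

```text
tool err deg [-0.03 -0.   -0.07]
pred dial top [254.7  245.27] mouth [255.24 195.69] skirt edges at mouth [235.61 195.69] [274.88 195.69] far rim [255.22 176.57] [255.26 214.12] px/mm dial [ 0.   -1.66]
dial ((255.6707305908203, 245.5), 20.821462631225586) (235, 226, 42, 39) ((255.77720642089844, 245.11453247070312), (38.39896011352539, 41.524959564208984), 91.78910827636719)
collar u 240 274 v 155 pred [255.91 173.41]
195 236 276
200 235 277
205 234 279
225 230 282
255 231 281
```

View pics/crop2.png

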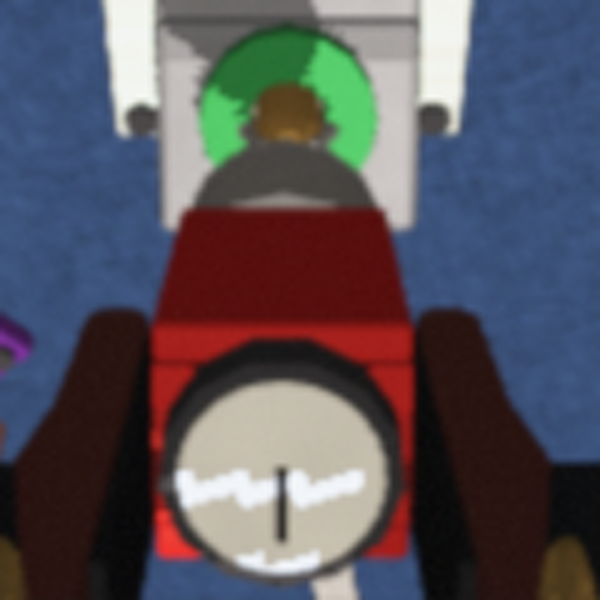

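Relative to the tool model, the coupler appears +1.0 px in u and the collar +1.1 to 1.3 px. So the lateral miss is under 0.5 mm, and about 1 mm in the tilt plane. I'll advance over the taper and check the side forces before the catches.

```bash
cat >> h.py <<'E'
N=port()
def go(m,dx,dy,speed=.05):
    move_l(ROOT+N@np.array([dx,dy,m+.049]),speed=speed,orientation=q(toolR()@FL))
def rep(tag,base=np.zeros(3)):
    s=state();f=N.T@s['ft_force']-base;p=N.T@(s['ee_pos']-ROOT)
    print(tag,'t %.2f'%s['time'],'F port',f.round(2),'M',(N.T@s['moment']).round(3),'pos mm',((p-[0,0,.049])*1000).round(2),'gap',round(s['finger_gap']*1000,2));return f
E
python3 - <<'E'
from h import *
dx,dy=-.0008,.0004
go(.048,dx,dy); hold(.3); b=rep('base'); np.save('base.npy',b)
for m in(.042,.038,.035,.032):
    go(m,dx,dy,.03);hold(.15);f=rep(m,b)
    if np.linalg.norm(f)>12: print('stop');break
E
```

```text
base t 11.37 F port [-0.66 -0.03 -1.16] M [ 0.052  0.2   -0.04 ] pos mm [-0.72  0.51 48.21] gap 29.88
0.042 t 11.87 F port [ 0.54  0.14 -0.34] M [ 0.061  0.207 -0.085] pos mm [-0.76  0.4  42.01] gap 29.96
0.038 t 12.30 F port [ 0.16  0.12 -0.45] M [ 0.072  0.212 -0.099] pos mm [-0.76  0.41 38.03] gap 30.17
0.035 t 12.70 F port [ 0.06  0.45 -0.55] M [ 0.144  0.205 -0.076] pos mm [-0.77  0.4  35.03] gap 30.08
0.032 t 13.10 F port [-0.51  0.3  -0.57] M [ 0.08   0.266 -0.031] pos mm [-0.78  0.37 31.99] gap 30.07
```

No side load past the taper. Next I'll push through the catches in steps.

Run:
```python
from h import *
dx,dy=-.0008,.0004;b=np.load('base.npy')
for m in(.029,.027,.025,.023,.021,.018,.015):
    go(m,dx,dy,.03);hold(.15);f=rep(m,b)
    if np.hypot(f[0],f[1])>10 or f[2]>25: print('stop');break
```

```text
0.029 t 13.50 F port [ 0.79 -0.38 -1.68] M [-0.025 -0.092 -0.069] pos mm [-0.64  0.29 28.87] gap 29.88
0.027 t 13.90 F port [ 1.65 -2.02  3.66] M [-0.232  0.004 -0.033] pos mm [-0.57  0.5  27.27] gap 29.81
0.025 t 14.30 F port [ 0.5  -0.98  4.91] M [-0.217 -0.093 -0.06 ] pos mm [-0.48  0.55 25.25] gap 30.03
0.023 t 14.70 F port [ 2.79  0.19 -5.07] M [ 0.351 -0.207 -0.094] pos mm [-1.47  0.18 21.85] gap 29.73
0.021 t 15.10 F port [ 0.29  1.25 -6.8 ] M [ 0.343 -0.161 -0.049] pos mm [-1.25  0.16 20.2 ] gap 29.75
0.018 t 15.50 F port [-0.61  1.04 -1.81] M [-0.02   0.309 -0.03 ] pos mm [-0.91  0.4  18.14] gap 29.52
0.015 t 15.90 F port [ 0.65 -0.9   0.15] M [ 0.024  0.238 -0.006] pos mm [-0.72  0.44 15.1 ] gap 29.86
```

The resistance rose and then reversed to -6.8 N, so it has snapped on. Now I'll press the collar.

Run:
```python
from h import *
dx,dy=-.0008,.0004;b=np.load('base.npy')
for m in(.0125,.010,.008,.006,.0055):
    go(m,dx,dy,.03);hold(.2);f=rep(m,b)
    if np.hypot(f[0],f[1])>10 or f[2]>18: print('stop');break
hold(.5);rep('hold',b)
a=grab('wrist');c=grab('scene');t=grab('top')
x=lambda im,u,v,r:cv2.resize(im['frame'][v-r:v+r,u-r:u+r],(400,400),interpolation=cv2.INTER_CUBIC)
cv2.imwrite('pics/fin.png',np.hstack([x(a,256,215,55),x(c,338,200,40)]))
```

```text
0.0125 t 16.35 F port [ 0.83 -0.31  3.76] M [ 0.035  0.246 -0.026] pos mm [-0.51  0.62 12.9 ] gap 30.03
0.01 t 16.80 F port [-0.16  0.12  5.31] M [0.147 0.175 0.016] pos mm [-0.55  0.61 10.25] gap 29.54
0.008 t 17.25 F port [0.12 1.14 7.56] M [ 0.204  0.148 -0.037] pos mm [-0.62  0.6   8.21] gap 29.44
0.006 t 17.70 F port [0.33 0.37 8.73] M [ 0.118  0.205 -0.04 ] pos mm [-0.55  0.62  6.42] gap 29.75
0.0055 t 18.15 F port [-0.36  0.67  7.91] M [ 0.068  0.172 -0.029] pos mm [-0.53  0.61  5.98] gap 30.06
hold t 18.65 F port [0.32 0.2  8.83] M [ 0.058  0.184 -0.013] pos mm [-0.53  0.62  5.96] gap 29.64
```

View pics/fin.png

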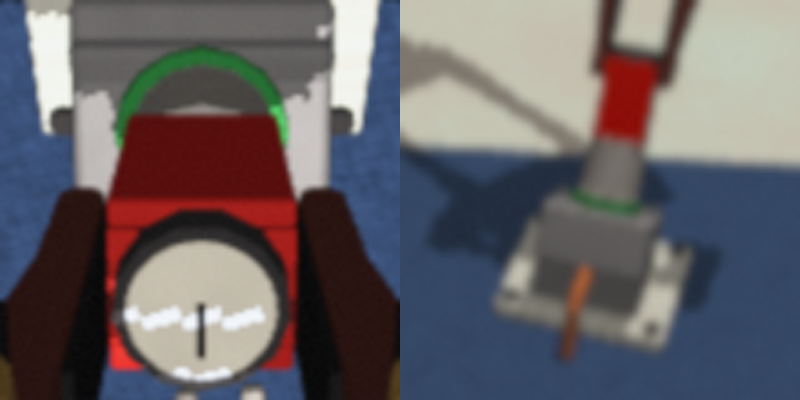

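The coupler is seated square on the flattened green collar. The force tracks the spring law, so it isn't slipping. One small extra push, then hand in.

Run:
```python
from h import *
b=np.load('base.npy')
go(.0047,-.0009,.0003,.03);hold(.5);rep('final',b);hold(.3);rep('final',b)
job_done()
```

```text
final t 19.55 F port [-0.    1.07  9.17] M [ 0.11   0.201 -0.068] pos mm [-0.52  0.6   5.3 ] gap 29.79
final t 19.85 F port [-1.45  0.61  9.52] M [ 0.053  0.218 -0.081] pos mm [-0.54  0.6   5.29] gap 29.67
the job is handed in; nothing more can be done
```

I took the red coupler off its stand, snapped it squarely onto the green port's tilted nipple, and handed in at 19.9 s of the 38 s allowed. It is still gripped and holding the green collar down.

- **Snap:** the resistance rose to about 5 N in the catches, then reversed to about -7 N as the coupler was drawn on.
- **Collar:** the arm's position puts the mouth 5.3 mm above the nipple's root, which is about 8.7 mm of the collar's 10 mm travel. The 9.2–9.5 N push suggests slightly less, about 8.1–8.6 mm. Both are well past half.
- **Grip and alignment:** the finger gap stayed at about 29.7 mm on the 30 mm handle, and side forces in the last checks were under 2 N. The last picture showed the coupler square on the flattened collar.
- **Bystanders:** I never approached the amber port, beaker, jar or spanner, but I did not check them again in a final picture.
- **Disagreements:** my camera estimates differed by 1–3 mm, within or just over the stated calibration. The fit showed no sign of misalignment.

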